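# Fetch the sample jar from behind the reagent bottles

## Robot

A 7-joint arm with a two-finger parallel gripper is mounted at the origin on the work surface. World frame = base frame: x ahead of the robot, y to its left, z up, the work surface at z = 0. Lengths are in mm, angles in rad, forces in N, time in s.
With the tool pointing down it reaches from about 400 to 750 mm from the base axis. Payload 19.5 kg.
Tool frame: the origin (TCP) lies at the very end of the fingers, on their centre line; the grasp point (between the pads) lies 19 mm behind it; z points along the fingers, y is the line along which they close (so a half turn about z gives the same grasp; the last joint's range is limited). The gripper opens to 85 mm and grips with 20 to 120 N. Pads are 22 mm wide; open, the fingers measure 114 mm over their backs; the gripper's body (76 mm by 85 mm) begins 54 mm behind the grasp point. The pads swing forward as they close: fully open they stand 13 mm farther back than shut.
Start: joints at [1.238, 0.707, -0.028, 1.485, 0.022, 0.951, -0.075], TCP at [164.856, -550.833, 231.268] pointing down, gripper open.
Joint ranges: [-2.71, 2.71], [-0.32, 2.16], [-1.57, 1.52], [0, 2.45], [-1.46, 4.6], [0, 2.02], [-2.83, 2.83]. Speed limits (rad/s): [1.89, 1.89, 2.57, 2.57, 3.01, 3.01, 3.01].

## Interface

Orientations are given as a rotation vector (axis times angle).
In Python, from cell import * gives the robot as it stands.
- The arm moves only by the shell command python3 -m crank 'ROWS' [OPENING] [FORCE]. ROWS is JSON, a list of rows, each a list of 6 numbers: the shift along the tool's x, y, z in mm, then the turn, a rotation vector about the tool's x, y, z in degrees. In form: [[x, y, z, ax, ay, az], ...]. A call has 1 to 10 rows; each row is the pose to reach, as a shift and turn from the pose commanded when the call began, along the tool's axes at that moment; what a row does not reach only later rows make up. A row lasts 1/12 s, in which the tool goes at most 41.7 mm and 7.16 degrees, less where a joint would pass 70% of its speed; a pose out of reach is approached as far as the arm can. A call with a gripper value outside its range is refused whole. OPENING is the opening, from -1 (shut) to 1 (fully open), set as the call begins (- or left out, the last holds). The fingers move at their own pace and stop on an object; FORCE is the grip in N (left out, the last holds). Time passes only in rows, so rows that repeat a pose let the fingers close. It gives the time, the measured TCP pose, the force, the opening and the grip force at its end, in the units of the state.
- get_obs(): the state, without advancing time (a new reading comes with each control period).
- camera(name): name is "scene" or "top"; returns the picture (420x560x3 uint8, red, green, blue); there is no depth.
- calibration(name): a dict with "camera_matrix" (3x3 intrinsics, pixels), "cam_to_world" (4x4, takes a point from camera to world coordinates). Camera axes: x right, y up, looking along -z (the intrinsics and any distortion apply to the point x, -y, -z); pixel columns grow to the right and rows downward; lengths in mm; the calibration is good to about 2 mm. A picture is of the moment at which its call begins. calibration takes no time and is no camera call.
- finish_job(): hands the job in; it is judged then, once.
The state is a dict: "clock": time; "q": joint angles; "qd": joint speeds; "joint_torque": joint torques, N m; "position": TCP position; "orientation": TCP orientation; "force": force on the tool from outside, world axes, zero at the start; "torque": the same for the moment, N m; "grip_width": finger opening in mm; "finger_force": force on a finger pad.
Only numpy, scipy, OpenCV 4.12 (cv2) and the standard library are available. Lean on these libraries where they do the work, as an engineer would, in place of code of your own. Each camera call takes 0.05 s, during which the arm holds its last target. There are 200 camera calls.

## Task

The short amber sample jar with the black lid stands at the back of the white reagent caddy, behind a blue-capped and an orange-capped bottle: first stand both bottles on the steel drip tray without shifting the jar, then bring the jar to the middle of the stirrer's white plate, and only then put each bottle back, centred on the caddy disc of its own cap colour, even if it did not stand there before. Keep everything upright, set things down rather than letting them drop, and leave the wash bottle, the beaker and the tip box alone.

Things in the scene. Friction and masses are not known exactly. Their poses are not given: they have to be found in the camera images.
- bottle_blue: Loose white plastic reagent bottle with blue screw cap and blue band, 140 mm tall, 0.2 to 0.4 kg. Origin: centre of its underside; z up along the bottle. Body 52 mm diameter up to 90 mm, then shoulder and 28 mm neck; cap 38 mm diameter from 112 to 140 mm, a good place to grip from above. Round, yaw means nothing. Starts standing on one of the two discs, either one.
- bottle_orange: Loose white plastic reagent bottle with orange screw cap and orange band, 140 mm tall, 0.2 to 0.4 kg. Origin: centre of its underside; z up along the bottle. Body 52 mm diameter up to 90 mm, then shoulder and 28 mm neck; cap 38 mm diameter from 112 to 140 mm, a good place to grip from above. Round, yaw means nothing. Starts standing on one of the two discs, either one.
- jar: Loose short amber glass jar with black lid, 44 mm diameter, 55 mm tall, 0.1 to 0.16 kg. Origin: centre of its underside; z up. It stands on the caddy floor (8 mm above the bench) about 70 mm from the axis of each bottle, on the side away from the robot; the bottles tower over it and leave hardly any room for the gripper's body until they are gone.
- disc_blue: Fixed flat blue disc on the caddy floor, 76 mm diameter, 3 mm thick; its origin is the centre of its underside, so a bottle stands 3 mm above that. Home of the bottle with the blue cap. A bottle (of either colour) stands on it at the start, leaving a coloured ring visible. The two discs lie 92 mm apart, left and right in the caddy in either order.
- disc_orange: Fixed flat orange disc on the caddy floor, 76 mm diameter, 3 mm thick; its origin is the centre of its underside, so a bottle stands 3 mm above that. Home of the bottle with the orange cap. A bottle (of either colour) stands on it at the start, leaving a coloured ring visible. The two discs lie 92 mm apart, left and right in the caddy in either order.
- drip_tray: Fixed stainless steel drip tray, 220 mm along its x by 150 mm along its y, floor 4 mm thick, rim 4 mm thick and 14 mm high. Origin: centre of its underside. Stands left or right of the caddy; room for both bottles side by side along its x, for instance at x = -50 and +50 mm.
- stirrer: Fixed blue magnetic stirrer, a box 170 by 120 mm, 42 mm high, with a round white plate 104 mm in diameter on it whose top is 50 mm above the bench; small grey dot at the middle of the plate. Origin: on the bench exactly below the middle of the plate; the box reaches 110 mm to its -x, 60 mm to its +x and 60 mm to each side. Stands on the other side of the caddy from the drip tray.
- wash_bottle: Bystander: loose white wash bottle with green cap and spout, 64 mm diameter, 180 mm tall. Origin: centre of its underside. Beyond the caddy. Not to be moved.
- beaker: Bystander: loose empty clear glass beaker, 70 mm diameter, 85 mm tall. Origin: centre of its underside. Beyond the caddy. Not to be moved.
- tip_box: Bystander: loose grey box with green lid, 60 by 100 mm, 52 mm high. Origin: centre of its underside. Beyond the caddy. Not to be moved.
Not all that is in view belongs to the job. Leave any red or yellow look-alike of the bottle_orange alone.

How it is judged (in metres and radians):
On the way, in this order (a step that is already met when the one before it is completed fails the run):
1. both bottles stand released on the drip tray while the jar is still where it was (within 15 mm) (x of bottle_blue in the frame of drip_tray between -0.085 and 0.085 m and y of bottle_blue in the frame of drip_tray between -0.055 and 0.055 m and z of each of bottle_blue, bottle_orange in the frame of drip_tray below 0.01 m and angle between each of bottle_blue, bottle_orange's own z axis and vertical below 0.1 rad and linear speed of each of bottle_blue, bottle_orange below 0.03 m/s and contact force between each of bottle_blue, bottle_orange and the fingers below 0.1 N and x of bottle_orange in the frame of drip_tray between -0.085 and 0.085 m and y of bottle_orange in the frame of drip_tray between -0.055 and 0.055 m and distance of jar from where it was at the start of the episode below 0.015 m), for 0.2 s.
2. the jar stands released on the middle of the stirrer plate (within 15 mm) while both bottles stand on the drip tray (horizontal distance between jar and stirrer below 0.015 m and z of jar in the frame of stirrer between 0.044 and 0.056 m and angle between each of jar, bottle_blue, bottle_orange's own z axis and vertical below 0.1 rad and linear speed of each of jar, bottle_blue, bottle_orange below 0.03 m/s and contact force between each of jar, bottle_blue, bottle_orange and the fingers below 0.1 N and x of bottle_blue in the frame of drip_tray between -0.085 and 0.085 m and y of bottle_blue in the frame of drip_tray between -0.055 and 0.055 m and z of each of bottle_blue, bottle_orange in the frame of drip_tray below 0.01 m and x of bottle_orange in the frame of drip_tray between -0.085 and 0.085 m and y of bottle_orange in the frame of drip_tray between -0.055 and 0.055 m), for 0.2 s.
At the end, for the whole second after the job is handed in: The jar stands upright on the stirrer plate, its axis within 15 mm of the plate's middle; each bottle stands upright on the disc of its cap colour, axis within 12 mm of the disc's centre; all released and at rest (tilt under 0.1 rad) (horizontal distance between jar and stirrer below 0.015 m and z of jar in the frame of stirrer between 0.044 and 0.056 m and angle between each of jar, bottle_blue, bottle_orange's own z axis and vertical below 0.1 rad and linear speed of each of jar, bottle_blue, bottle_orange below 0.03 m/s and contact force between each of jar, bottle_blue, bottle_orange and the fingers below 0.1 N and horizontal distance between bottle_blue and disc_blue below 0.012 m and z of bottle_blue in the frame of disc_blue below 0.008 m and horizontal distance between bottle_orange and disc_orange below 0.012 m and z of bottle_orange in the frame of disc_orange below 0.008 m); the robot touches nothing.
It fails at once if the wash bottle, the beaker or the tip box is moved more than 20 mm (distance of any of wash_bottle, beaker, tip_box from where it was at the start of the episode above 0.02 m).
It fails at once if a bottle or the jar is tipped over 0.6 rad (angle between any of bottle_blue, bottle_orange, jar's own z axis and vertical above 0.6 rad).
It fails at once if a bottle or the jar is dropped (falls free at over 0.4 m/s) ((linear speed of bottle_blue above 0.4 m/s and contact force between bottle_blue and the fingers below 0.1 N) or (linear speed of bottle_orange above 0.4 m/s and contact force between bottle_orange and the fingers below 0.1 N) or (linear speed of jar above 0.4 m/s and contact force between jar and the fingers below 0.1 N)).
It also fails if it takes over 125 s, if anything falls off the work surface, if the arm or the gripper's body presses on something with over 40 N, if the wrist force passes 120 N, or if a joint passes its speed limit or range.

## Working session

There is one attempt and no reset: what is moved stays moved. The work goes in short steps, Python scripts to look and compute and a shell command to move; the robot and the scene stay as the last step left them, time stands still between calls to the robot, and variables do not carry over. Pictures are saved under pics/ and viewed, at most 14 in all, crops included, and the job is handed in when it is done.

```bash
mkdir -p pics; ls
python3 - <<'E'
from cell import *
import cv2,numpy as np
for n in("scene","top"):
    cv2.imwrite(f"pics/{n}0.png",cv2.cvtColor(camera(n),cv2.COLOR_RGB2BGR)); c=calibration(n); print({k:np.round(v,3).tolist() if not isinstance(v,str) else v for k,v in c.items()})
print(get_obs())
E
```

```text
pics
{'camera_matrix': [[466.029, 0.0, 280.443], [0.0, 466.029, 203.256], [0.0, 0.0, 1.0]], 'cam_to_world': [[0.877, -0.294, 0.38, 965.477], [0.48, 0.546, -0.687, -671.618], [-0.006, 0.785, 0.62, 673.477], [0.0, 0.0, 0.0, 1.0]]}
{'camera_matrix': [[430.876, 0.0, 277.704], [0.0, 430.876, 207.872], [0.0, 0.0, 1.0]], 'cam_to_world': [[0.008, 0.993, -0.122, 474.998], [-1.0, 0.008, -0.004, 17.599], [-0.003, 0.122, 0.993, 1108.921], [0.0, 0.0, 0.0, 1.0]]}
{'clock': 0.1, 'q': array([ 1.23831374,  0.70704526, -0.02763836,  1.48494385,  0.02201017,
        0.95089608, -0.07548856]), 'qd': array([-0.00041385, -0.00217009, -0.00184281, -0.00049156, -0.00170544,
       -0.00011171,  0.00118475]), 'joint_torque': array([ 1.16078838e-03, -8.84299564e+01,  1.23567402e+00, -2.36458540e+01,
        1.67867535e-02,  5.08828409e-03,  6.79491620e-06]), 'position': array([ 164.79472732, -550.63501091,  230.87341034]), 'orientation': array([-3.10747379e+00, -4.55062187e-01,  2.62687157e-04]), 'force': array([-0.90173773,  0.18351714, -0.19083473]), 'torque': array([ 0.0342742 ,  0.01450705, -0.0141418 ]), 'finger_force': 0.0, 'grip_width': 85.38156568341037}
```

View pics/scene0.png

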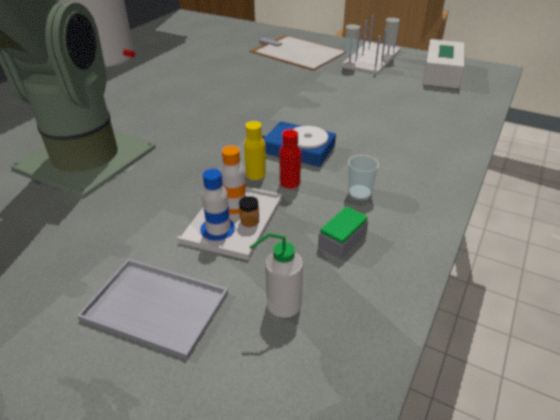

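View pics/top0.png

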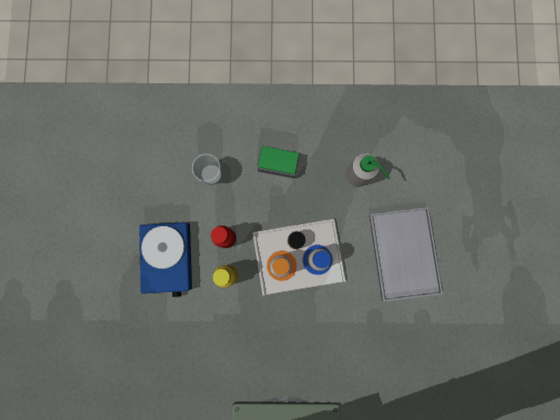

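The scene view shows the blue-capped bottle at (217,205), orange at (233,180), jar at (249,210), tray at (155,305) and stirrer at (300,143). In the top view blue is at (318,259), orange (281,264), jar lid (296,240), tray (405,253) and plate (162,247). Red and yellow look-alikes are at (222,237) and (224,276).

```bash
cat > h.py <<'E'
from cell import *
import cv2,numpy as np
def ray(n,uv,z):
    c=calibration(n);K=np.array(c["camera_matrix"]);T=np.array(c["cam_to_world"])
    d=np.linalg.solve(K,[uv[0],uv[1],1.]);d=T[:3,:3]@[d[0],-d[1],-d[2]];o=T[:3,3]
    return np.round(o+d*(z-o[2])/d[2],1)[:2]
def pix(n,p):
    c=calibration(n);K=np.array(c["camera_matrix"]);T=np.array(c["cam_to_world"])
    q=T[:3,:3].T@(np.array(p,float)-T[:3,3]);q=K@[q[0],-q[1],-q[2]];return np.round(q[:2]/q[2],1)
def mask(im,lo,hi): return cv2.inRange(cv2.cvtColor(im,cv2.COLOR_RGB2HSV),lo,hi)
def blobs(m,a=30):
    c,_=cv2.findContours(m,cv2.RETR_EXTERNAL,cv2.CHAIN_APPROX_NONE)
    return [x for x in c if cv2.contourArea(x)>a]
def save(im,name,box=None,k=1):
    if box: im=im[box[1]:box[3],box[0]:box[2]]
    cv2.imwrite(f"pics/{name}.png",cv2.cvtColor(cv2.resize(im,None,fx=k,fy=k,interpolation=cv2.INTER_CUBIC),cv2.COLOR_RGB2BGR))
E
python3 - <<'E'
from h import *
t=camera("top");s=camera("scene")
a=t[210:305,245:350];b=s[135:260,175:295]
f=lambda x:cv2.resize(x,(400,int(400*x.shape[0]/x.shape[1])),interpolation=cv2.INTER_CUBIC)
A,B=f(a),f(b);H=max(len(A),len(B));o=np.zeros((H,800,3),np.uint8);o[:len(A),:400]=A;o[:len(B),400:]=B
save(o,"crop1")
for nm,im in(("top",t),("scene",s)):
  for col,lo,hi in(("blue",(105,150,60),(125,255,255)),("orange",(8,170,90),(16,255,255)),("white",(0,0,170),(179,40,255)),("dark",(0,0,0),(179,255,35))):
    for c in blobs(mask(im,lo,hi),40):
      x,y,w,h=cv2.boundingRect(c)
      if y>120 and y<320: (cx,cy),(p,q),an=cv2.fitEllipse(c) ;print(nm,col,(x,y,w,h),np.round([cx,cy,p,q],1),cv2.contourArea(c))
E
```

```text
top blue (303, 245, 29, 29) [317.2 259.4  27.9  28.4] 619.0
top blue (140, 223, 49, 70) [163.6 257.3  51.2  78.7] 1529.5
top orange (268, 251, 28, 29) [281.5 265.4  27.7  28.1] 610.0
top white (142, 227, 41, 41) [162.  246.9  39.7  41.2] 1283.0
top white (258, 220, 87, 74) [301.2 256.7  65.4  91.3] 2065.5
top dark (289, 232, 16, 16) [296.4 239.5  15.2  15.5] 183.0
scene blue (201, 222, 33, 18) [217.3 227.9  20.3  30.6] 138.0
scene blue (206, 210, 22, 13) [216.7 216.7  11.   24.1] 163.0
scene blue (203, 169, 19, 20) [212.1 178.6  18.1  20.4] 283.0
scene blue (302, 133, 33, 33) [318.  149.9  21.1  38.3] 408.0
scene blue (265, 122, 30, 33) [277.7 137.8  19.4  35.6] 351.0
scene orange (230, 209, 27, 17) [243.7 217.2  10.8  28.1] 135.0
scene orange (227, 184, 18, 14) [235.7 191.3  10.7  19.8] 132.5
scene orange (223, 149, 16, 16) [231.3 157.3  13.7  17.2] 126.0
scene white (479, 291, 36, 42) [496.7 311.7  34.   38.4] 930.5
scene white (179, 287, 40, 22) [199.8 296.5  15.7  34. ] 131.0
scene white (474, 257, 44, 41) [497.1 277.3  23.4  49.7] 765.5
scene white (525, 245, 35, 33) [542.4 260.7  25.2  40.4] 710.5
scene white (479, 231, 46, 35) [501.5 248.4  25.6  50.7] 922.0
scene white (531, 222, 29, 27) [545.1 234.8  22.9  31.8] 484.0
scene white (486, 210, 44, 31) [508.8 224.6  23.3  48.1] 794.5
scene white (178, 210, 26, 33) [193.4 229.7  18.8  35.4] 352.0
scene white (220, 193, 59, 61) [248.2 221.7  32.9  70.6] 792.5
scene white (494, 189, 41, 28) [514.2 202.3  20.1  45.7] 657.0
scene white (352, 186, 17, 10) [359.9 190.6   8.5  14.8] 91.5
scene white (466, 185, 28, 68) [477.9 220.6  14.   74.8] 732.5
scene white (515, 182, 21, 13) [525.5 188.3   8.9  22.2] 128.0
scene white (485, 171, 14, 14) [491.6 177.8  12.2  13.4] 118.0
scene white (295, 126, 33, 20) [310.3 135.4  20.1  31.7] 464.5
scene white (495, 123, 65, 41) [528.1 143.2  34.2  64.9] 1478.0
scene dark (240, 198, 17, 13) [248.3 204.   12.   16.2] 146.5
```

View pics/crop1.png

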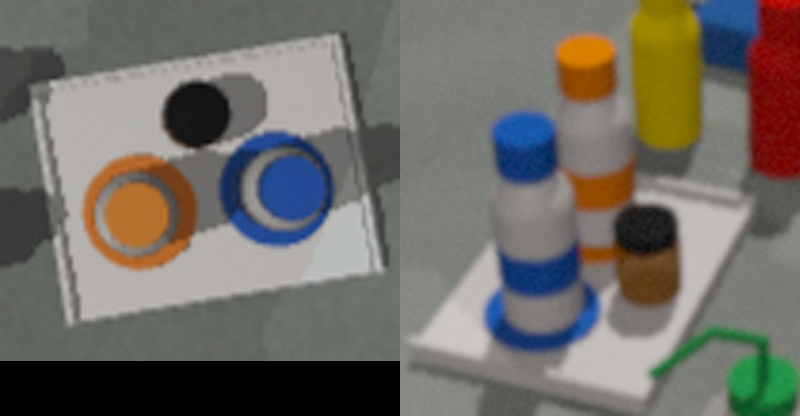

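The crop shows each bottle on its own coloured disc; caps at about (321.6,259.9) blue and (280.7,265.9) orange in top pixels, jar lid (296.4,239.5).

Run:
```python
from h import *
t=camera("top");s=camera("scene")
print("disc b",ray("top",(317.2,259.4),11),"o",ray("top",(281.5,265.4),11))
print("cap b",ray("top",(321.6,259.9),151),"o",ray("top",(280.7,265.9),151))
print("jar",ray("top",(296.4,239.5),63),"plate",ray("top",(162,246.9),50))
print("wash",ray("top",(366,166),150),"beaker",ray("top",(207,169),40),"tip",ray("top",(278,161),52),"red",ray("top",(222,237),140),"yel",ray("top",(224,276),140))
print("tray",[ray("top",p,14) for p in((370,209),(428,207),(442,295),(383,301))])
print("caddy",[ray("top",p,10) for p in((255,232),(334,220),(345,280),(264,295))])
print("scene caps",ray("scene",(212.1,172.5),151),ray("scene",(231.3,152.5),151),"jar",ray("scene",(248.3,202.5),63),"plate",ray("scene",(310.3,135.4),50))
m=mask(t,(100,8,100),(140,60,220));m[:, :350]=0
for c in blobs(m,500): print(cv2.minAreaRect(c),cv2.boxPoints(cv2.minAreaRect(c)).round(1).tolist())
from scipy.spatial.transform import Rotation as R
print(R.from_rotvec(get_obs()["orientation"]).as_matrix().round(3))
```

```text
disc b [479.2 -78.6] o [463.4  11.6]
cap b [477.6 -76. ] o [463.7  14.1]
jar [526.4 -23.7] plate [506.3 305. ]
wash [ 689.9 -177.6] beaker [703.7 201.9] tip [722.9  22.5] red [526.9 146.5] yel [440.3 140. ]
tray [array([ 608.3, -213.7]), array([ 614.6, -362. ]), array([ 393.5, -389.3]), array([ 377.6, -241.9])]
caddy [array([547.3,  79.9]), array([ 579.7, -121.9]), array([ 428.3, -148.4]), array([389.4,  55. ])]
scene caps [479.1 -70.3] [471.6   9.7] jar [530.  -24.8] plate [513.8 311.2]
((405.81512451171875, 253.67955017089844), (89.07427215576172, 60.07195281982422), 81.38435363769531) [[369.3999938964844, 214.10000610351562], [428.79998779296875, 205.10000610351562], [442.20001220703125, 293.20001220703125], [382.79998779296875, 302.20001220703125]]
[[ 0.958  0.287 -0.   ]
 [ 0.287 -0.958  0.   ]
 [ 0.    -0.    -1.   ]]
```

```bash
python3 -m crank '[[30,-25,0,0,0,4],[60,-50,0,0,0,8],[90,-75,0,0,0,12],[120,-100,0,0,0,16.7],[150,-125,0,0,0,16.7],[180,-150,0,0,0,16.7],[210,-175,0,0,0,16.7],[240,-200,0,0,0,16.7],[270,-225,0,0,0,16.7],[300,-250,0,0,0,16.7]]' 0.6 40
python3 - <<'E'
from h import *
from scipy.spatial.transform import Rotation as R
o=get_obs();print(o["position"],o["grip_width"],R.from_rotvec(o["orientation"]).as_matrix().round(3))
E
```

```text
clock: 1.13
position: [381.3, -223.6, 231.4]
orientation: [3.142, -0.001, 0.0]
force: [0.6, -1.5, 0.7]
grip_width: 68.7
finger_force: 0.0
[ 381.32887119 -223.59051237  231.43236773] 68.65940191670727 [[ 1.    -0.001  0.   ]
 [-0.001 -1.    -0.   ]
 [ 0.     0.    -1.   ]]
```

```bash
python3 -m crank '[[20,-30,0,0,0,0],[40,-60,0,0,0,0],[60,-90,0,0,0,0],[80,-120,0,0,0,0],[98,-149,0,0,0,0],[98,-149,20,0,0,0],[98,-149,40,0,0,0],[98,-149,50,0,0,0],[98,-149,50,0,0,0],[98,-149,50,0,0,0]]'
python3 - <<'E'
from h import *
t=camera("top");s=camera("scene")
a=t[200:310,245:355];b=s[100:240,150:290]
f=lambda x:cv2.resize(x,(400,400),interpolation=cv2.INTER_CUBIC)
save(np.hstack([f(a),f(b)]),"c2")
p=get_obs()["position"];print(p,pix("top",p),pix("scene",p),pix("scene",[478,-76,151]))
E
```

```text
clock: 1.97
position: [478.6, -76.4, 181.4]
orientation: [-3.141, 0.001, 0.001]
force: [-0.2, -1.0, 1.1]
grip_width: 68.3
finger_force: 0.0
[478.94849202 -76.5415631  182.07410107] [323.3 259.2] [208.6 160.8] [210.  173.8]
```

View pics/c2.png

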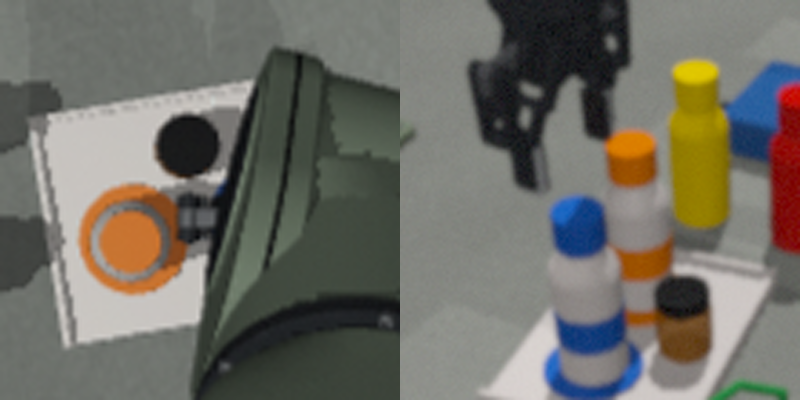

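The pictures show the fingers straddling the blue cap (scene crop, cap at (578,205), fingertips at (533,185) and (600,130)); alignment is good.

```bash
python3 -m crank '[[0,-2,15,0,0,0],[0,-2,30,0,0,0],[0,-2,45,0,0,0],[0,-2,55,0,0,0],[0,-2,61,0,0,0],[0,-2,61,0,0,0],[0,-2,61,0,0,0]]' && python3 -m crank '[[0,0,0,0,0,0],[0,0,0,0,0,0],[0,0,0,0,0,0],[0,0,0,0,0,0],[0,0,0,0,0,0],[0,0,0,0,0,0],[0,0,0,0,0,0],[0,0,0,0,0,0],[0,0,0,0,0,0],[0,0,0,0,0,0]]' -1 40
```

```text
clock: 2.65
position: [478.9, -74.5, 120.9]
orientation: [-3.142, 0.001, -0.001]
force: [0.2, -0.5, 1.1]
grip_width: 68.1
finger_force: 0.0
clock: 3.48
position: [479.1, -74.5, 121.0]
orientation: [3.141, -0.001, 0.002]
force: [-1.1, -0.5, 9.7]
grip_width: 37.3
finger_force: 39.1
```

```bash
python3 -m crank '[[0,0,-5,0,0,0],[0,0,-15,0,0,0],[0,0,-30,0,0,0],[0,0,-45,0,0,0],[0,0,-60,0,0,0],[5,20,-60,0,0,0],[15,45,-60,0,0,0],[22,70,-60,0,0,0],[29,95,-60,0,0,0],[37,120,-60,0,0,0]]' && python3 -m crank '[[8,25,0,0,0,0],[16,50,0,0,0,0],[24,75,0,0,0,0],[30,92,0,0,0,0],[32,100,0,0,0,0],[32,100,0,0,0,0],[32,100,20,0,0,0],[32,100,35,0,0,0],[32,100,45,0,0,0],[32,100,45,0,0,0]]'
```

```text
clock: 4.32
position: [515.6, -195.7, 180.8]
orientation: [-3.142, 0.001, 0.0]
force: [-0.8, 0.4, -1.9]
grip_width: 36.7
finger_force: 40.6
clock: 5.15
position: [546.9, -293.0, 133.8]
orientation: [-3.14, -0.0, 0.004]
force: [0.4, -0.7, -1.8]
grip_width: 37.1
finger_force: 40.7
```

```bash
python3 -m crank '[[0,0,8,0,0,0],[0,0,14,0,0,0],[0,0,18,0,0,0],[0,0,20,0,0,0],[0,0,21,0,0,0],[0,0,22,0,0,0],[0,0,22,0,0,0]]'
python3 - <<'E'
from h import *
save(camera("scene"),"s3",(60,100,260,380),2)
E
```

```text
clock: 5.73
position: [547.8, -294.6, 114.1]
orientation: [3.141, -0.001, 0.002]
force: [-2.2, 0.8, 6.2]
grip_width: 36.7
finger_force: 41.4
```

View pics/s3.png

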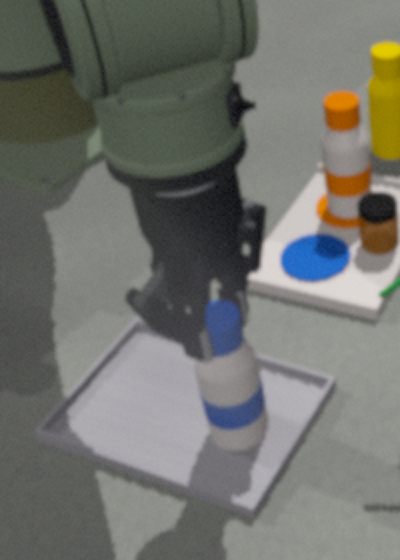

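The blue bottle stands in the tray's far half (crop (235,400)), upright, force shows contact. Release and rise.

```bash
python3 -m crank '[[0,0,0,0,0,0],[0,0,0,0,0,0],[0,0,0,0,0,0],[0,0,0,0,0,0],[0,0,0,0,0,0],[0,0,-10,0,0,0],[0,0,-30,0,0,0],[0,0,-60,0,0,0],[0,0,-90,0,0,0],[0,0,-90,0,0,0]]' 0.6; python3 -m crank '[[0,-30,0,0,0,0],[0,-60,0,0,0,0],[-10,-90,0,0,0,0],[-20,-120,0,0,0,0],[-30,-150,0,0,0,0],[-40,-180,0,0,0,0],[-50,-210,0,0,0,0],[-60,-240,0,0,0,0],[-70,-270,0,0,0,0],[-83,-306,0,0,0,0]]'
```

```text
clock: 6.62
position: [549.1, -295.5, 209.3]
orientation: [3.138, -0.001, 0.011]
force: [0.8, -0.5, -0.5]
grip_width: 68.1
finger_force: 0.0
clock: 7.45
position: [464.5, 12.1, 203.9]
orientation: [3.141, -0.003, 0.002]
force: [1.0, -0.0, -0.1]
grip_width: 68.5
finger_force: 0.0
```

```bash
python3 -m crank '[[1,-2,20,0,0,0],[1,-2,40,0,0,0],[1,-2,60,0,0,0],[1,-2,73,0,0,0],[1,-2,80,0,0,0],[1,-2,83,0,0,0],[1,-2,83,0,0,0]]' && python3 -m crank '[[0,0,0,0,0,0],[0,0,0,0,0,0],[0,0,0,0,0,0],[0,0,0,0,0,0],[0,0,0,0,0,0],[0,0,0,0,0,0],[0,0,0,0,0,0],[0,0,0,0,0,0],[0,0,0,0,0,0],[0,0,0,0,0,0]]' -1 40
```

```text
clock: 8.03
position: [465.9, 13.6, 120.5]
orientation: [-3.141, 0.001, -0.0]
force: [0.6, -0.1, 0.9]
grip_width: 68.8
finger_force: 0.0
clock: 8.87
position: [466.2, 13.8, 121.1]
orientation: [-3.141, 0.001, -0.002]
force: [-1.1, 1.0, 9.0]
grip_width: 37.1
finger_force: 39.0
```

```bash
python3 -m crank '[[0,0,-5,0,0,0],[0,0,-15,0,0,0],[0,0,-30,0,0,0],[0,0,-45,0,0,0],[0,0,-60,0,0,0],[0,20,-60,0,0,0],[0,45,-60,0,0,0],[0,75,-60,0,0,0],[0,105,-60,0,0,0],[0,135,-60,0,0,0]]' && python3 -m crank '[[-2,30,0,0,0,0],[-5,60,0,0,0,0],[-8,90,0,0,0,0],[-12,120,0,0,0,0],[-15,150,0,0,0,0],[-17,170,0,0,0,0],[-17,182,0,0,0,0],[-17,187,0,0,0,0],[-17,187,15,0,0,0],[-17,187,30,0,0,0]]' && python3 -m crank '[[0,0,12,0,0,0],[0,0,22,0,0,0],[0,0,29,0,0,0],[0,0,33,0,0,0],[0,0,35,0,0,0],[0,0,36,0,0,0],[0,0,37,0,0,0],[0,0,37,0,0,0]]'
```

```text
clock: 9.7
position: [465.4, -122.8, 180.9]
orientation: [3.142, -0.001, 0.0]
force: [0.2, 0.0, -1.8]
grip_width: 37.1
finger_force: 40.5
clock: 10.53
position: [449.2, -307.6, 150.5]
orientation: [3.141, 0.0, 0.002]
force: [0.0, -0.2, -2.1]
grip_width: 37.0
finger_force: 40.8
clock: 11.2
position: [449.0, -308.3, 114.2]
orientation: [3.141, -0.001, 0.002]
force: [-0.4, 1.6, 5.9]
grip_width: 36.8
finger_force: 41.6
```

Standing in contact; release, rise, then head back towards the jar and look.

```bash
python3 -m crank '[[0,0,0,0,0,0],[0,0,0,0,0,0],[0,0,0,0,0,0],[0,0,0,0,0,0],[0,0,0,0,0,0],[0,0,-10,0,0,0],[0,0,-30,0,0,0],[0,0,-60,0,0,0],[0,0,-90,0,0,0],[0,0,-120,0,0,0]]' 0.6; python3 -m crank '[[-10,-10,0,0,0,0],[-20,-40,0,0,0,0],[-30,-70,0,0,0,0],[-40,-100,0,0,0,0],[-40,-130,0,0,0,0],[-40,-130,0,0,0,0]]'
python3 - <<'E'
from h import *
t=camera("top");s=camera("scene")
save(t,"t4",(230,150,460,320),3);save(s,"s4",(60,100,320,360),2)
for nm,im in(("top",t),("scene",s)):
  for col,lo,hi in(("blue",(105,150,60),(125,255,255)),("orange",(8,170,90),(16,255,255)),("dark",(0,0,0),(179,255,35))):
    for c in blobs(mask(im,lo,hi),40):
      x,y,w,h=cv2.boundingRect(c)
      if 120<y<320 and x>190: (cx,cy),(p,q),an=cv2.fitEllipse(c) ;print(nm,col,(x,y,w,h),np.round([cx,cy,p,q],1),*[ray(nm,(cx,cy),z) for z in(11,63,144)])
E
```

```text
clock: 12.03
position: [448.3, -308.3, 235.5]
orientation: [3.142, -0.001, 0.0]
force: [0.7, 1.0, 0.2]
grip_width: 68.3
finger_force: 0.0
clock: 12.53
position: [408.5, -173.6, 234.2]
orientation: [-3.139, -0.006, -0.001]
force: [-0.5, 0.1, -0.7]
grip_width: 68.2
finger_force: 0.0
top blue (303, 245, 29, 29) [317.3 259.3  28.1  28.2] [479.5 -78.9] [479.3 -74.3] [478.9 -67.2]
top blue (409, 221, 19, 17) [418.1 229.2  15.6  18.5] [ 557.7 -335.9] [ 553.8 -319.2] [ 547.7 -293.1]
top orange (268, 251, 28, 29) [281.5 265.4  27.8  28.1] [463.5  11.7] [464.   11.9] [464.9  12.4]
top dark (348, 284, 34, 27) [362.7 298.5  21.8  34.9] [ 382.9 -192.1] [ 387.3 -182.2] [ 394.1 -166.7]
top dark (375, 269, 30, 58) [389.5 297.5  16.1  62.1] [ 386.1 -259. ] [ 390.3 -245.9] [ 396.8 -225.5]
top dark (289, 232, 16, 16) [296.4 239.6  15.   15.5] [528.8 -25.8] [526.3 -23.8] [522.3 -20.6]
scene blue (201, 218, 33, 22) [217.1 228.4  20.7  32.5] [481.5 -78.3] [ 519.5 -124.9] [ 578.6 -197.4]
scene blue (302, 133, 33, 33) [317.9 149.7  21.8  37.6] [536.5 313.8] [570.2 236.4] [622.6 116. ]
scene blue (265, 123, 30, 33) [277.8 137.9  19.9  35.4] [411.7 317.5] [455.2 239.9] [522.9 118.9]
scene orange (238, 195, 19, 31) [246.7 210.8  14.3  30.5] [505.6   2.9] [541.7 -50.1] [ 597.9 -132.5]
scene dark (241, 198, 16, 13) [248.1 204.4  11.3  15.3] [496.4  24. ] [533.2 -30.6] [ 590.6 -115.7]
```

View pics/t4.png

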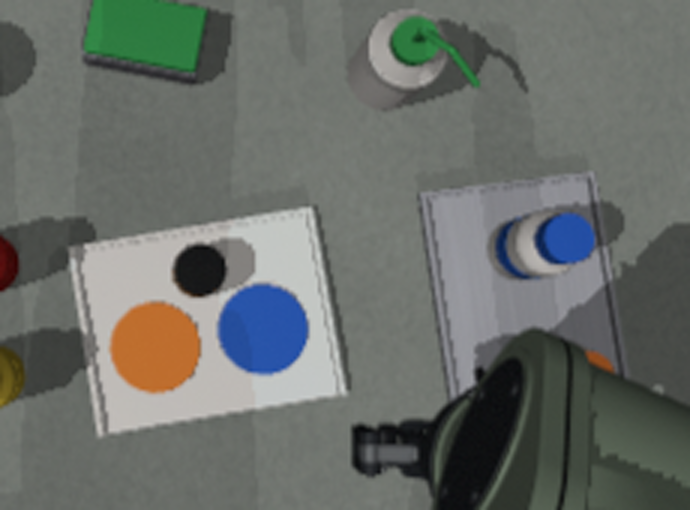

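View pics/s4.png

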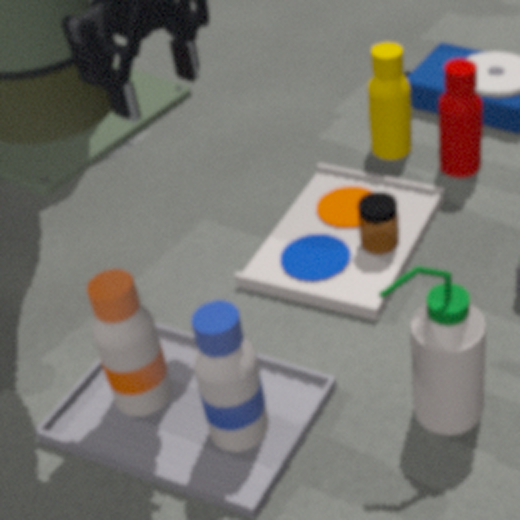

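Top view: both discs bare at crops (156,347)/(263,329), jar unmoved, blue upright in tray; scene view shows both bottles standing in the tray. Now to the jar.

```bash
python3 -m crank '[[15,-20,0,0,0,0],[35,-45,0,0,0,0],[55,-70,0,0,0,0],[75,-95,0,0,0,0],[95,-120,0,0,0,0],[110,-140,0,0,0,0],[118,-150,0,0,0,0],[118,-150,0,0,0,0],[118,-150,30,0,0,0],[118,-150,60,0,0,0]]' 0.7 && python3 -m crank '[[0,0,0,0,0,0],[0,0,0,0,0,0],[0,0,0,0,0,0]]'
```

```text
clock: 13.47
position: [527.2, -29.9, 173.6]
orientation: [3.141, -0.003, 0.005]
force: [1.0, -0.3, -1.0]
grip_width: 72.4
finger_force: 0.0
clock: 13.72
position: [527.2, -29.3, 174.8]
orientation: [3.141, -0.003, 0.002]
force: [0.1, -0.6, 1.1]
grip_width: 72.6
finger_force: 0.0
```

```bash
python3 -m crank '[[0,-5,25,0,0,0],[0,-5,50,0,0,0],[0,-5,75,0,0,0],[0,-5,100,0,0,0],[0,-5,120,0,0,0],[0,-5,135,0,0,0],[0,-5,144,0,0,0],[0,-5,148,0,0,0],[0,-5,148,0,0,0]]' && python3 -m crank '[[0,0,0,0,0,0],[0,0,0,0,0,0],[0,0,0,0,0,0],[0,0,0,0,0,0],[0,0,0,0,0,0],[0,0,0,0,0,0],[0,0,0,0,0,0],[0,0,0,0,0,0],[0,0,0,0,0,0],[0,0,0,0,0,0]]' -1 40
```

```text
clock: 14.47
position: [527.1, -23.6, 25.8]
orientation: [-3.142, 0.001, -0.001]
force: [0.4, 0.1, 0.4]
grip_width: 72.8
finger_force: 0.0
clock: 15.3
position: [527.3, -23.4, 26.5]
orientation: [-3.142, 0.001, -0.002]
force: [-1.5, -0.4, 12.1]
grip_width: 42.9
finger_force: 39.1
```

```bash
python3 -m crank '[[0,0,-5,0,0,0],[0,0,-20,0,0,0],[0,0,-45,0,0,0],[0,0,-70,0,0,0],[0,0,-95,0,0,0],[0,0,-120,0,0,0],[0,0,-145,0,0,0],[0,0,-165,0,0,0],[0,0,-180,0,0,0],[0,0,-180,0,0,0]]' && python3 -m crank '[[0,-15,0,0,0,0],[0,-40,0,0,0,0],[0,-70,0,0,0,0],[0,-100,0,0,0,0],[-5,-130,0,0,0,0],[-10,-160,0,0,0,0],[-15,-190,0,0,0,0],[-20,-220,0,0,0,0],[-21,-250,0,0,0,0],[-21,-280,0,0,0,0]]' && python3 -m crank '[[0,-25,0,0,0,0],[0,-40,0,0,0,0],[0,-47,0,0,0,0],[0,-49,0,0,0,0],[0,-49,0,0,0,0],[0,-49,0,0,0,0]]'
python3 - <<'E'
from h import *
t=camera("top");s=camera("scene")
a=t[215:300,130:215];b=s[95:180,250:350];f=lambda x:cv2.resize(x,(400,400*x.shape[0]//x.shape[1]),interpolation=cv2.INTER_CUBIC)
A,B=f(a),f(b);o=np.zeros((400,800,3),np.uint8);o[:len(A),:400]=A;o[:len(B),400:]=B;save(o,"c5")
print(pix("scene",[506,305,50]),pix("top",[506,305,50]),get_obs()["position"])
E
```

```text
clock: 16.13
position: [527.6, -23.5, 208.5]
orientation: [-3.141, 0.001, -0.007]
force: [1.4, -0.1, -2.0]
grip_width: 42.5
finger_force: 41.1
clock: 16.97
position: [505.1, 258.1, 205.0]
orientation: [3.141, -0.001, -0.001]
force: [0.5, -0.4, -1.7]
grip_width: 42.6
finger_force: 41.1
clock: 17.47
position: [506.2, 304.3, 205.3]
orientation: [3.141, -0.003, -0.0]
force: [-0.1, 0.6, -2.5]
grip_width: 43.0
finger_force: 41.1
[306.6 135.7] [162. 247.] [506.26232223 304.42967874 205.46532144]
```

View pics/c5.png

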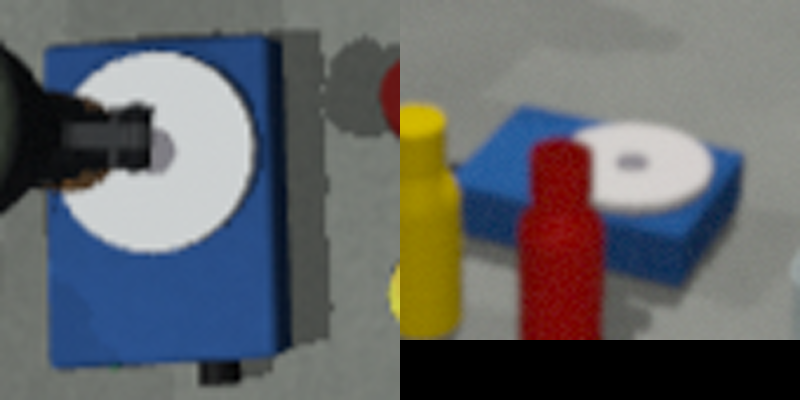

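The plate's grey dot is at top crop (157,152) and scene crop (632,160), i.e. about 1 mm from the tool's axis.

```bash
python3 -m crank '[[1,-1,15,0,0,0],[1,-1,40,0,0,0],[1,-1,65,0,0,0],[1,-1,90,0,0,0],[1,-1,110,0,0,0],[1,-1,122,0,0,0],[1,-1,129,0,0,0],[1,-1,131,0,0,0],[1,-1,131,0,0,0]]' && python3 -m crank '[[0,0,2,0,0,0],[0,0,4,0,0,0],[0,0,5,0,0,0],[0,0,6,0,0,0],[0,0,6,0,0,0]]'
```

```text
clock: 18.32
position: [507.2, 306.5, 74.8]
orientation: [-3.141, 0.001, -0.001]
force: [-0.1, 0.2, -2.5]
grip_width: 42.6
finger_force: 41.1
clock: 18.73
position: [507.1, 306.7, 68.6]
orientation: [-3.141, 0.001, -0.0]
force: [-0.7, 0.2, -0.6]
grip_width: 42.8
finger_force: 41.3
```

```bash
python3 -m crank '[[0,0,0.5,0,0,0],[0,0,1,0,0,0],[0,0,1,0,0,0]]' && python3 -m crank '[[0,0,0,0,0,0],[0,0,0,0,0,0],[0,0,0,0,0,0],[0,0,0,0,0,0],[0,0,0,0,0,0],[0,0,-10,0,0,0],[0,0,-35,0,0,0],[0,0,-65,0,0,0],[0,0,-100,0,0,0],[0,0,-140,0,0,0]]' 0.6 && python3 -m crank '[[-10,30,0,0,0,0],[-15,60,0,0,0,0],[-20,90,0,0,0,0],[-30,120,0,0,0,0],[-35,150,0,0,0,0],[-40,190,0,0,0,0],[-42,230,0,0,0,0],[-45,270,0,0,0,0],[-50,310,0,0,0,0],[-50,310,0,0,0,0]]'
python3 - <<'E'
from h import *
t=camera("top");s=camera("scene")
a=t[215:300,130:215];b=s[95:180,250:350];f=lambda x:cv2.resize(x,(400,400*x.shape[0]//x.shape[1]),interpolation=cv2.INTER_CUBIC)
A,B=f(a),f(b);o=np.zeros((400,800,3),np.uint8);o[:len(A),:400]=A;o[:len(B),400:]=B;save(o,"c6")
m=mask(t,(0,0,0),(179,255,35))[:, :250]
for c in blobs(m,60): e=cv2.fitEllipse(c)[0];print(e,ray("top",e,105))
E
```

```text
clock: 18.98
position: [507.1, 306.7, 68.5]
orientation: [-3.141, 0.001, -0.001]
force: [-5.5, -3.0, 19.5]
grip_width: 42.5
finger_force: 43.2
clock: 19.82
position: [506.4, 306.2, 209.0]
orientation: [3.141, -0.001, -0.002]
force: [0.6, 0.3, -0.3]
grip_width: 68.4
finger_force: 0.0
clock: 20.65
position: [455.7, -11.0, 208.3]
orientation: [3.139, -0.016, 0.001]
force: [-0.4, -1.1, -0.4]
grip_width: 68.3
finger_force: 0.0
(156.63656616210938, 245.87657165527344) [506.9 302.7]
```

View pics/c6.png

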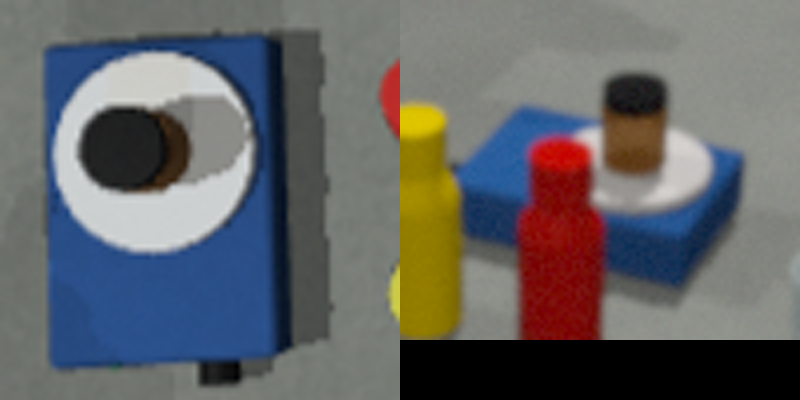

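The jar stands upright in the middle of the plate (lid at about (507,303)). Now the orange bottle back.

```bash
python3 -m crank '[[0,30,0,0,0,0],[0,60,0,0,0,0],[0,90,0,0,0,0],[0,120,0,0,0,0],[0,150,0,0,0,0],[0,180,0,0,0,0],[0,215,0,0,0,0],[0,250,0,0,0,0],[0,285,0,0,0,0],[-7,304,0,0,0,0]]' && python3 -m crank '[[0,0,0,0,0,0],[0,0,0,0,0,0],[0,0,0,0,0,0]]'
```

```text
clock: 21.58
position: [450.3, -309.8, 207.5]
orientation: [3.14, -0.002, 0.001]
force: [-0.0, 0.2, 0.2]
grip_width: 68.6
finger_force: 0.0
clock: 21.83
position: [450.4, -305.8, 207.5]
orientation: [-3.141, -0.002, -0.001]
force: [0.2, 0.2, 0.4]
grip_width: 68.2
finger_force: 0.0
```

```bash
python3 -m crank '[[-1,2,20,0,0,0],[-1,2,40,0,0,0],[-1,2,60,0,0,0],[-1,2,75,0,0,0],[-1,2,86,0,0,0],[-1,2,91,0,0,0],[-1,2,93,0,0,0],[-1,2,93,0,0,0]]' && python3 -m crank '[[0,0,0,0,0,0],[0,0,0,0,0,0],[0,0,0,0,0,0],[0,0,0,0,0,0],[0,0,0,0,0,0],[0,0,0,0,0,0],[0,0,0,0,0,0],[0,0,0,0,0,0],[0,0,0,0,0,0],[0,0,0,0,0,0]]' -1 40
```

```text
clock: 22.5
position: [449.0, -308.6, 114.5]
orientation: [-3.141, -0.001, -0.0]
force: [0.2, -0.5, 1.2]
grip_width: 68.1
finger_force: 0.0
clock: 23.33
position: [448.9, -309.2, 115.0]
orientation: [3.142, -0.001, 0.002]
force: [-0.6, 2.4, 7.4]
grip_width: 36.6
finger_force: 39.2
```

```bash
python3 -m crank '[[0,0,-5,0,0,0],[0,0,-15,0,0,0],[0,0,-30,0,0,0],[0,0,-45,0,0,0],[0,0,-65,0,0,0],[0,-20,-65,0,0,0],[0,-45,-65,0,0,0],[3,-75,-65,0,0,0],[6,-105,-65,0,0,0],[9,-135,-65,0,0,0]]' && python3 -m crank '[[2,-30,0,0,0,0],[4,-60,0,0,0,0],[7,-90,0,0,0,0],[7,-120,0,0,0,0],[7,-150,0,0,0,0],[7,-172,0,0,0,0],[7,-183,0,0,0,0],[7,-187,0,0,0,0],[7,-187,0,0,0,0],[7,-187,0,0,0,0]]'
```

```text
clock: 24.17
position: [457.6, -173.2, 180.2]
orientation: [3.142, -0.002, 0.001]
force: [1.1, -0.5, -1.6]
grip_width: 36.6
finger_force: 40.5
clock: 25.0
position: [464.8, 11.8, 179.7]
orientation: [3.141, -0.002, 0.001]
force: [0.3, -0.2, -2.0]
grip_width: 36.9
finger_force: 40.7
```

```bash
python3 -m crank '[[0,-0.5,10,0,0,0],[0,-0.5,25,0,0,0],[0,-0.5,38,0,0,0],[0,-0.5,48,0,0,0],[0,-0.5,53,0,0,0],[0,-0.5,56,0,0,0],[0,-0.5,57,0,0,0],[0,-0.5,58,0,0,0],[0,-0.5,58,0,0,0]]'
python3 - <<'E'
from h import *
t=camera("top");s=camera("scene")
save(s,"s7",(150,100,290,260),3)
E
```

```text
clock: 25.75
position: [465.2, 12.9, 122.0]
orientation: [-3.141, 0.002, -0.002]
force: [-0.5, -0.4, 1.0]
grip_width: 36.8
finger_force: 40.8
```

View pics/s7.png

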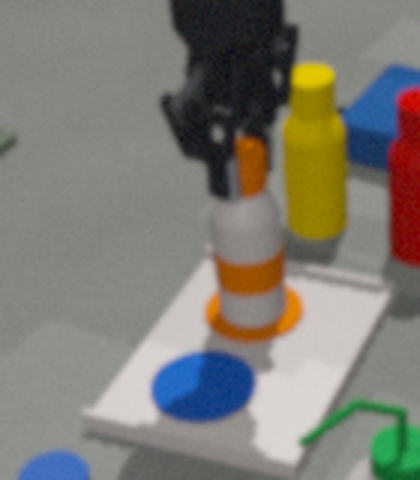

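The orange bottle (crop (250,260)) stands nearly centred on the orange disc ring. Press 1 mm, release, then fetch blue.

```bash
python3 -m crank '[[0.5,0,0.5,0,0,0],[1,0,1,0,0,0],[1,0,1,0,0,0]]' && python3 -m crank '[[0,0,0,0,0,0],[0,0,0,0,0,0],[0,0,0,0,0,0],[0,0,0,0,0,0],[0,0,0,0,0,0],[0,0,-10,0,0,0],[0,0,-30,0,0,0],[0,0,-55,0,0,0],[0,0,-80,0,0,0],[0,0,-80,0,0,0]]' 0.6 && python3 -m crank '[[0,30,0,0,0,0],[0,60,0,0,0,0],[10,90,0,0,0,0],[20,120,0,0,0,0],[30,150,0,0,0,0],[40,180,0,0,0,0],[50,210,0,0,0,0],[60,240,0,0,0,0],[70,275,0,0,0,0],[82,307,0,0,0,0]]' && python3 -m crank '[[0,0,0,0,0,0],[0,0,0,0,0,0],[0,0,0,0,0,0]]'
```

```text
clock: 26.1
position: [466.2, 13.4, 121.7]
orientation: [-3.141, 0.001, -0.003]
force: [-5.0, 3.5, 28.9]
grip_width: 36.5
finger_force: 43.4
clock: 26.93
position: [466.9, 13.1, 203.8]
orientation: [-3.141, 0.001, -0.007]
force: [0.5, 0.1, -0.2]
grip_width: 68.6
finger_force: 0.0
clock: 27.77
position: [547.3, -296.0, 200.1]
orientation: [-3.142, 0.002, 0.001]
force: [0.2, -0.2, 1.0]
grip_width: 68.5
finger_force: 0.0
clock: 28.02
position: [547.4, -293.4, 199.8]
orientation: [-3.141, 0.001, 0.001]
force: [0.3, -0.0, 1.2]
grip_width: 68.2
finger_force: 0.0
```

```bash
python3 -m crank '[[0.5,1,20,0,0,0],[0.5,1,40,0,0,0],[0.5,1,60,0,0,0],[0.5,1,73,0,0,0],[0.5,1,81,0,0,0],[0.5,1,85,0,0,0],[0.5,1,85,0,0,0]]' && python3 -m crank '[[0,0,0,0,0,0],[0,0,0,0,0,0],[0,0,0,0,0,0],[0,0,0,0,0,0],[0,0,0,0,0,0],[0,0,0,0,0,0],[0,0,0,0,0,0],[0,0,0,0,0,0],[0,0,0,0,0,0],[0,0,0,0,0,0]]' -1 40 && python3 -m crank '[[0,0,-5,0,0,0],[0,0,-15,0,0,0],[0,0,-30,0,0,0],[0,0,-45,0,0,0],[0,0,-65,0,0,0],[-5,-20,-65,0,0,0],[-12,-45,-65,0,0,0],[-20,-70,-65,0,0,0],[-28,-95,-65,0,0,0],[-36,-120,-65,0,0,0]]'
```

```text
clock: 28.6
position: [548.0, -294.3, 115.1]
orientation: [-3.141, 0.0, 0.001]
force: [0.9, -0.1, 0.3]
grip_width: 68.2
finger_force: 0.0
clock: 29.43
position: [548.4, -295.1, 116.2]
orientation: [3.141, -0.001, 0.002]
force: [-0.9, 0.5, 5.8]
grip_width: 37.0
finger_force: 39.8
clock: 30.27
position: [511.7, -173.9, 181.3]
orientation: [3.142, -0.001, 0.001]
force: [1.5, -0.0, -2.9]
grip_width: 36.8
finger_force: 40.6
```

```bash
python3 -m crank '[[-8,-25,0,0,0,0],[-16,-50,0,0,0,0],[-24,-75,0,0,0,0],[-30,-90,0,0,0,0],[-31,-97,0,0,0,0],[-31,-97,0,0,0,0],[-31,-97,15,0,0,0],[-31,-97,30,0,0,0],[-31,-97,40,0,0,0],[-31,-97,40,0,0,0]]' && python3 -m crank '[[0,0,6,0,0,0],[0,0,12,0,0,0],[0,0,16,0,0,0],[0,0,18,0,0,0],[0,0,18,0,0,0]]'
python3 - <<'E'
from h import *
save(camera("scene"),"s8",(150,100,290,260),3)
E
```

```text
clock: 31.1
position: [481.0, -79.0, 139.1]
orientation: [3.141, -0.003, -0.003]
force: [0.0, -0.0, -2.1]
grip_width: 36.6
finger_force: 40.6
clock: 31.52
position: [481.6, -78.1, 122.9]
orientation: [3.141, -0.001, 0.002]
force: [-1.3, -0.7, 7.0]
grip_width: 36.8
finger_force: 42.1
```

View pics/s8.png

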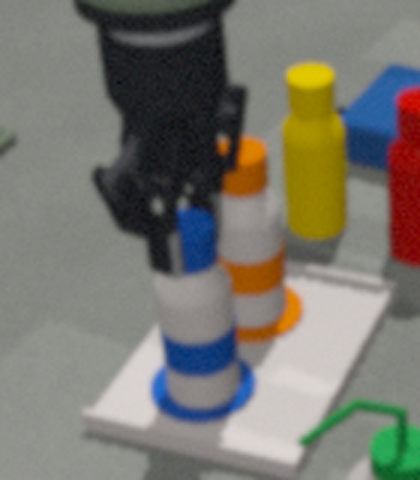

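The blue bottle stands centred on the blue disc (base 165–240 within ring 153–255 in the crop), orange is fine behind it. Release and back off.

```bash
python3 -m crank '[[0,0,0,0,0,0],[0,0,0,0,0,0],[0,0,0,0,0,0],[0,0,0,0,0,0],[0,0,0,0,0,0],[0,0,-10,0,0,0],[0,0,-30,0,0,0],[0,0,-55,0,0,0],[0,0,-85,0,0,0],[0,0,-110,0,0,0]]' 0.6 && python3 -m crank '[[-5,30,0,0,0,0],[-10,60,0,0,0,0],[-15,90,0,0,0,0],[-20,120,0,0,0,0],[-25,150,0,0,0,0],[-30,180,0,0,0,0],[-30,210,0,0,0,0],[-30,230,0,0,0,0],[-30,230,0,0,0,0],[-30,230,0,0,0,0]]'
python3 - <<'E'
from h import *
t=camera("top");s=camera("scene")
a=t[200:310,245:355];b=s[100:260,170:330]
f=lambda x:cv2.resize(x,(400,400),interpolation=cv2.INTER_CUBIC)
save(np.hstack([f(a),f(b)]),"c9")
print(pix("top",[480,-78.5,151]),pix("top",[463.6,11.7,151]))
E
```

```text
clock: 32.4
position: [481.1, -78.0, 234.1]
orientation: [3.142, -0.001, 0.001]
force: [0.5, -0.6, 0.6]
grip_width: 68.4
finger_force: 0.0
clock: 33.23
position: [450.6, -308.5, 232.0]
orientation: [-3.141, 0.003, 0.001]
force: [0.2, -0.3, -0.5]
grip_width: 68.4
finger_force: 0.0
[322.7 258.8] [281.8 266. ]
```

View pics/c9.png

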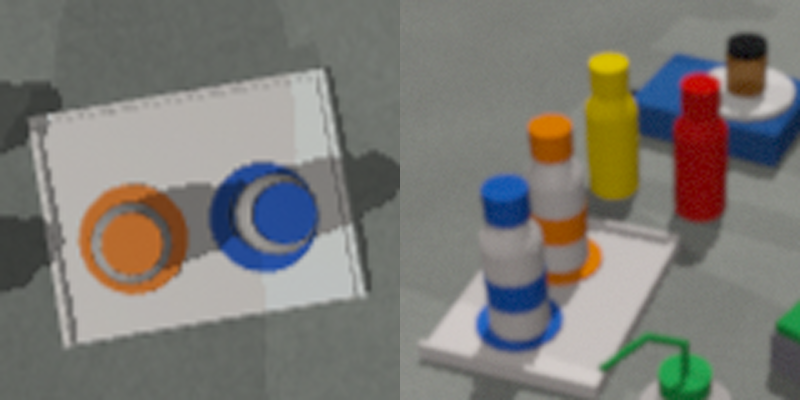

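Both bottles stand on their discs, with the caps within about 2 mm of where centred bottles would show, and the jar is on the plate.

```bash
python3 -c "from cell import *; print(finish_job())"
```

```text
the job is handed in; nothing more can be done
None
```

The job is handed in at about 33 s of robot time, no score was returned: my last pictures show the jar upright on the middle of the stirrer plate and both bottles upright on their own-colour discs, about 2 mm from centre or better.

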